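# Put the spice jars back on their turntable pads

### The arm

A 6-joint arm with a two-finger parallel gripper is mounted at the origin on the work surface. World frame = base frame: x ahead of the robot, y to its left, z up, the work surface at z = 0. Lengths are in m, angles in rad, forces in N, time in s.
With the tool pointing down it reaches from about 0.3 to 0.775 m from the base axis. Payload 14.6 kg.
Tool frame: the origin (TCP) lies at the very end of the fingers, on their centre line; the grasp point (between the pads) lies 19 mm behind it; z points along the fingers, y is the line along which they close (so a half turn about z gives the same grasp; the last joint's range is limited). The gripper opens to 94 mm and grips with 3 to 60 N. Pads are 16 mm wide; open, the fingers measure 119 mm over their backs; the gripper's body (75 mm by 177 mm) begins 78 mm behind the grasp point.
Start: joints at [1.202, 0.3, 1.521, -0, 1.321, -0.067], TCP at [0.163, 0.525, 0.205] pointing down, gripper open.
Joint ranges: [-3.03, 3.03], [-0.79, 2.21], [0.23, 2.52], [-1.04, 4.18], [0, 3.07], [-2.55, 2.55]. Speed limits (rad/s): [2.22, 2.22, 2.57, 3.14, 3.14, 3.14].

### API

Orientations are given as [roll, pitch, yaw] about the fixed x, y, z axes, in that order (R = Rz(yaw) Ry(pitch) Rx(roll)).
In Python, from station import ctrl gives the robot as it stands.
- The arm moves only by the tool move_arm, never from a script. Its argument "increments" is a list of rows, each a list of 7 numbers: the opening, from 0 (shut) to 1 (fully open), then the shift along the tool's x, y, z in units of 50 mm (1.0 is 50 mm), then the turn, a rotation vector about the tool's x, y, z in rad. In form: [[claw, tx, ty, tz, rx, ry, rz], ...]. A call has 1 to 20 rows; each row shifts and turns the commanded pose from where the row before left it, along the tool's axes as they then stand; what a row does not reach is not made up. A row lasts 1/10 s, in which the tool goes at most 50 mm and 8.59 degrees, less where a joint would pass 70% of its speed; a pose out of reach is approached as far as the arm can. A call is refused whole if a number of a shift passes 1 or a number of a turn 0.15, either way. A call with a gripper value outside its range is refused whole. The fingers move at their own pace and stop on an object; "force" is the grip in N (left out, the last holds). Time passes only in rows, so rows that do not move let the fingers close. It gives the time, the measured TCP pose, the force, the opening and the grip force at its end, in the units of the state.
- ctrl.get_obs(): the state, without advancing time (a new reading comes with each control period).
- ctrl.camera(name): name is "scene" or "side" or "wrist"; returns a dict with "color" (400x640x3 uint8, blue, green, red), "K" (3x3 intrinsics, pixels), "distortion" ([k1, k2, p1, p2, k3] as OpenCV has them; the pictures are not rectified), "pose" (4x4, takes a point from camera to world coordinates); the wrist camera has in their place "tool_from_camera" (4x4, takes a point from camera to tool coordinates, whose origin is the TCP and whose axes are the flange's). Camera axes: x right, y down, z forward; pixel columns grow to the right and rows downward; lengths in m; the calibration is good to about 2 mm. A picture is of the moment at which its call begins: read the wrist's pose just before it. There is no depth.
- ctrl.hand_in(): hands the job in; it is judged then, once.
Trained networks look in a picture, given as the dict that the camera call returned (one of the last four; its "shot" number tells which), for a name from the list of things; names that differ only in an ending like _2 or _b are one class to them, and where a whole thing is asked for, a point or a joint stands for the part that bears it (a point fixed in the world has none). Each returns a list of dicts, best first, with "conf" (0 to 1); they miss things now and then, are a little off and sometimes report something else, mostly with a low value. They report only what shows in the picture. A call takes as long as a camera call. They do not tell look-alikes from the thing itself.
- ctrl.cut_out(name, picture): "mask" (400x640 bool, what is visible of it) and "centre" ([row, column] in pixels, amid what is visible of it).
The state is a dict: "time_s": time; "qpos": joint angles; "joint_vel": joint speeds; "tau": joint torques, N m; "ee_pos": TCP position; "eef_rot": TCP orientation; "force": force on the tool from outside, world axes, zero at the start; "moment": the same for the moment, N m; "grip_width": finger opening in m; "grip_force": force on a finger pad.
Only numpy, scipy, OpenCV 4.12 (cv2) and the standard library are available. Lean on these libraries where they do the work, as an engineer would, in place of code of your own. Each camera call takes 0.05 s, during which the arm holds its last target. There are 200 camera calls.

### The job

Put the four spice jars with red, yellow, green and blue lids back on the turntable, each standing upright in the middle of the pad of its own lid's colour. The jars are glass: set them down gently, do not drop them or knock them over. Leave the white-lidded sugar jar and the cork-lidded jar standing where they are.

Things in the scene. Friction and masses are not known exactly. Their poses are not given: they have to be found in the camera images.
- red_jar: Loose closed glass spice jar with a red lid and brick-red filling, standing upright on the marble at the start. A straight round cylinder 44 mm in diameter, 85 mm high in all: glass up to 64 mm, then the red lid (42 mm in diameter, 21 mm high). About 0.13 to 0.25 kg. Origin at the centre of its underside, z up along its axis; yaw means nothing.
- yellow_jar: Loose closed glass spice jar with a yellow lid and ochre filling, standing upright on the marble at the start. A straight round cylinder 44 mm in diameter, 85 mm high in all: glass up to 64 mm, then the yellow lid (42 mm in diameter, 21 mm high). About 0.13 to 0.25 kg. Origin at the centre of its underside, z up along its axis; yaw means nothing.
- green_jar: Loose closed glass spice jar with a green lid and olive filling, standing upright on the marble at the start. A straight round cylinder 44 mm in diameter, 85 mm high in all: glass up to 64 mm, then the green lid (42 mm in diameter, 21 mm high). About 0.13 to 0.25 kg. Origin at the centre of its underside, z up along its axis; yaw means nothing.
- blue_jar: Loose closed glass spice jar with a blue lid and dark brown filling, standing upright on the marble at the start. A straight round cylinder 44 mm in diameter, 85 mm high in all: glass up to 64 mm, then the blue lid (42 mm in diameter, 21 mm high). About 0.13 to 0.25 kg. Origin at the centre of its underside, z up along its axis; yaw means nothing.
- red_pad: Round flat red pad, 64 mm in diameter and 4 mm thick, fixed on top of the white turntable; the place of the red-lidded jar. Origin at the centre of its underside, z up, so a jar standing on it has its underside 4 mm above this origin. Pad centres lie 95 mm from the turntable's middle, a quarter turn apart, the colours in any order.
- yellow_pad: Round flat yellow pad, 64 mm in diameter and 4 mm thick, fixed on top of the white turntable; the place of the yellow-lidded jar. Origin at the centre of its underside, z up, so a jar standing on it has its underside 4 mm above this origin. Pad centres lie 95 mm from the turntable's middle, a quarter turn apart, the colours in any order.
- green_pad: Round flat green pad, 64 mm in diameter and 4 mm thick, fixed on top of the white turntable; the place of the green-lidded jar. Origin at the centre of its underside, z up, so a jar standing on it has its underside 4 mm above this origin. Pad centres lie 95 mm from the turntable's middle, a quarter turn apart, the colours in any order.
- blue_pad: Round flat blue pad, 64 mm in diameter and 4 mm thick, fixed on top of the white turntable; the place of the blue-lidded jar. Origin at the centre of its underside, z up, so a jar standing on it has its underside 4 mm above this origin. Pad centres lie 95 mm from the turntable's middle, a quarter turn apart, the colours in any order.
- sugar_jar: Bystander: wider closed glass jar with a white lid and white filling, 56 mm in diameter and 82 mm high, standing loose in the middle of the white turntable, between the pads. It stays where it is. Origin at the centre of its underside, z up. The turntable is a 280 mm disc, its top 22 mm above the marble, locked so that it does not turn.
- cork_jar: Bystander: jar with a cork-brown lid and pale filling, otherwise like the coloured ones (44 mm wide, 85 mm high), loose on the marble among them; jars stand as near as 75 mm centre to centre. It has no pad and stays. Origin at the centre of its underside. Other kitchen things, up to 0.2 m high, stand beyond x = 0.74 m, y = 0.55 m and y = -0.42 m.
Things that resemble listed ones, but are neither listed nor needed, are in the scene too. Leave any purple look-alike of the yellow_jar alone.

How it is judged:
At the end, for the whole second after the job is handed in: Each of the four coloured-lid jars stands released, at rest and upright (within 0.1 rad) on the pad of its own colour, its axis within 12 mm of the pad's centre; the sugar jar and the cork-lidded jar stand upright within 25 mm of where they started (horizontal distance between red_jar and red_pad below 0.012 m and z of red_jar in the frame of red_pad between 0.001 and 0.008 m and angle between each of red_jar, yellow_jar, green_jar, blue_jar, sugar_jar, cork_jar's own z axis and vertical below 0.1 rad and linear speed of each of red_jar, yellow_jar, green_jar, blue_jar below 0.02 m/s and horizontal distance between yellow_jar and yellow_pad below 0.012 m and z of yellow_jar in the frame of yellow_pad between 0.001 and 0.008 m and horizontal distance between green_jar and green_pad below 0.012 m and z of green_jar in the frame of green_pad between 0.001 and 0.008 m and horizontal distance between blue_jar and blue_pad below 0.012 m and z of blue_jar in the frame of blue_pad between 0.001 and 0.008 m and distance of each of sugar_jar, cork_jar from where it was at the start of the episode below 0.025 m); the robot touches nothing.
It fails at once if the sugar jar or the cork-lidded jar is shifted by more than 25 mm or tipped (distance of any of sugar_jar, cork_jar from where it was at the start of the episode above 0.025 m or angle between any of sugar_jar, cork_jar's own z axis and vertical above 0.35 rad).
It fails at once if a coloured-lid jar is dropped, knocked or thrown (moves faster than 0.45 m/s without the fingers on it) ((linear speed of red_jar above 0.45 m/s and contact force between red_jar and the fingers below 0.2 N) or (linear speed of yellow_jar above 0.45 m/s and contact force between yellow_jar and the fingers below 0.2 N) or (linear speed of green_jar above 0.45 m/s and contact force between green_jar and the fingers below 0.2 N) or (linear speed of blue_jar above 0.45 m/s and contact force between blue_jar and the fingers below 0.2 N)).
It fails at once if a coloured-lid jar is tipped over (by more than 0.8 rad) (angle between any of red_jar, yellow_jar, green_jar, blue_jar's own z axis and vertical above 0.8 rad).
It also fails if it takes over 120 s, if anything falls off the work surface, if the arm or the gripper's body presses on something with over 40 N, if the wrist force passes 120 N, or if a joint passes its speed limit or range.

## Working session

There is one attempt and no reset: what is moved stays moved. The work goes in short steps, Python scripts to look and compute and a tool call to move; the robot and the scene stay as the last step left them, time stands still between calls to the robot, and variables do not carry over. Pictures are saved under pics/ and viewed, at most 14 in all, crops included, and the job is handed in when it is done.

Besides the shell and the picture viewer there is one more tool, called after "Request:" as name(argument=value, ...) on one line, values as JSON. move_arm: Moves the arm, as the interface text tells. Its arguments: {"type":"object","properties":{"increments":{"type":"array","items":{"type":"array","items":{"type":"number"}}},"force":{"type":"number"}},"required":["increments"]}

```bash
ls; mkdir -p pics; cat > h.py <<'E'
import numpy as np, cv2
from scipy.spatial.transform import Rotation as R
from station import ctrl
def ray(p,T,uv):
    n=cv2.undistortPoints(np.array([[uv]],float),np.array(p["K"],float),np.array(p["distortion"],float))[0,0]
    d=T[:3,:3]@np.array([n[0],n[1],1.]); return T[:3,3],d
def onz(p,T,uv,z):
    o,d=ray(p,T,uv); return o+d*(z-o[2])/d[2]
def shot(name):
    if name=="wrist":
        s=ctrl.get_obs(); p=ctrl.camera(name); W=np.eye(4)
        W[:3,:3]=R.from_euler("xyz",s["eef_rot"]).as_matrix(); W[:3,3]=s["ee_pos"]
        return p,W@np.array(p["tool_from_camera"])
    p=ctrl.camera(name); return p,np.array(p["pose"])
E
python3 - <<'E'
from h import *
s=ctrl.get_obs(); print(s["ee_pos"],s["eef_rot"],s["time_s"],s["force"],s["grip_width"])
for n in("scene","side"):
    p,T=shot(n); cv2.imwrite(f"pics/{n}0.png",p["color"]); print(n,T[:3,3].round(3),T[:3,2].round(2))
    for o in "red yellow green blue".split():
        for k in ("_jar","_pad"):
            for c in ctrl.cut_out(o+k,p)[:3]:
                r,cc=c["centre"]; z=0.045 if k=="_jar" else 0.026
                print(o+k,round(c["conf"],2),(round(r),round(cc)),c["mask"].sum(),onz(p,T,(cc,r),z).round(3))
    for o in("sugar_jar","cork_jar"):
        for c in ctrl.cut_out(o,p)[:2]:
            r,cc=c["centre"]; print(o,round(c["conf"],2),(round(r),round(cc)),onz(p,T,(cc,r),.045 if o[0]=="c" else .065).round(3))
E
```

```text
pics
[0.16338002 0.52489286 0.20486997] [-3.14042810e+00 -6.90427542e-05  2.83983355e+00] 0.0 [0.8753328  0.21962043 0.17707748] 0.09410531258816636
scene [0.909 0.564 0.704] [-0.38 -0.62 -0.68]
red_jar 0.85 (180, 331) 464 [ 0.473 -0.079  0.045]
red_pad 0.76 (227, 336) 329 [0.549 0.06  0.026]
red_pad 0.52 (286, 377) 625 [0.572 0.25  0.026]
red_pad 0.42 (164, 268) 427 [ 0.576 -0.262  0.026]
yellow_jar 0.94 (164, 230) 425 [ 0.681 -0.303  0.045]
yellow_jar 0.67 (147, 247) 396 [ 0.602 -0.354  0.045]
yellow_jar 0.59 (163, 267) 406 [ 0.587 -0.246  0.045]
yellow_pad 0.61 (266, 319) 492 [0.649 0.138 0.026]
green_jar 0.68 (159, 312) 416 [ 0.465 -0.191  0.045]
green_pad 0.57 (290, 373) 606 [0.586 0.255 0.026]
green_pad 0.37 (226, 336) 312 [0.548 0.058 0.026]
blue_jar 0.88 (192, 288) 514 [ 0.595 -0.1    0.045]
blue_pad 0.9 (244, 394) 445 [0.466 0.181 0.026]
blue_pad 0.48 (135, 295) 370 [ 0.43  -0.357  0.026]
sugar_jar 0.63 (242, 358) [0.553 0.155 0.065]
cork_jar 0.67 (134, 295) [ 0.439 -0.335  0.045]
side [ 0.419 -0.674  0.492] [ 0.15  0.83 -0.54]
red_jar 0.8 (228, 283) 839 [ 0.456 -0.074  0.045]
red_pad 0.61 (202, 315) 327 [0.539 0.04  0.026]
yellow_jar 0.89 (305, 438) 1452 [ 0.68  -0.312  0.045]
yellow_jar 0.79 (332, 399) 1657 [ 0.6   -0.351  0.045]
yellow_jar 0.56 (284, 367) 1317 [ 0.58  -0.251  0.045]
yellow_pad 0.77 (182, 350) 244 [0.644 0.124 0.026]
blue_jar 0.86 (232, 353) 917 [ 0.592 -0.107  0.045]
blue_jar 0.73 (180, 352) 266 [0.642 0.101 0.045]
blue_pad 0.75 (178, 279) 248 [0.466 0.171 0.026]
blue_pad 0.63 (168, 315) 777 [0.566 0.212 0.026]
sugar_jar 0.82 (167, 314) [0.552 0.142 0.065]
cork_jar 0.59 (337, 286) [ 0.437 -0.334  0.045]
```

```bash
python3 -c "
import cv2
a=cv2.imread('pics/scene0.png')[110:320,190:440];cv2.imwrite('pics/c1.png',cv2.resize(a,None,fx=2.8,fy=2.8,interpolation=cv2.INTER_CUBIC))
a=cv2.imread('pics/side0.png')[120:400,220:500];cv2.imwrite('pics/c2.png',cv2.resize(a,None,fx=2.1,fy=2.1,interpolation=cv2.INTER_CUBIC))"
```

```text
(no output)
```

View pics/c1.png

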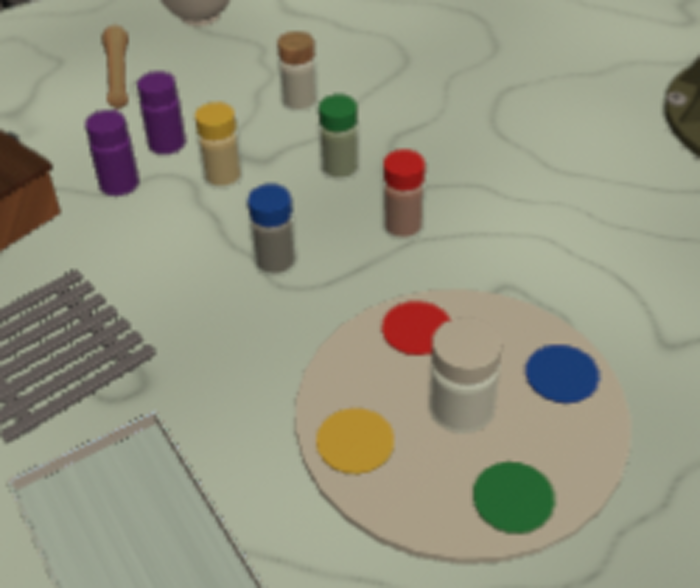

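View pics/c2.png

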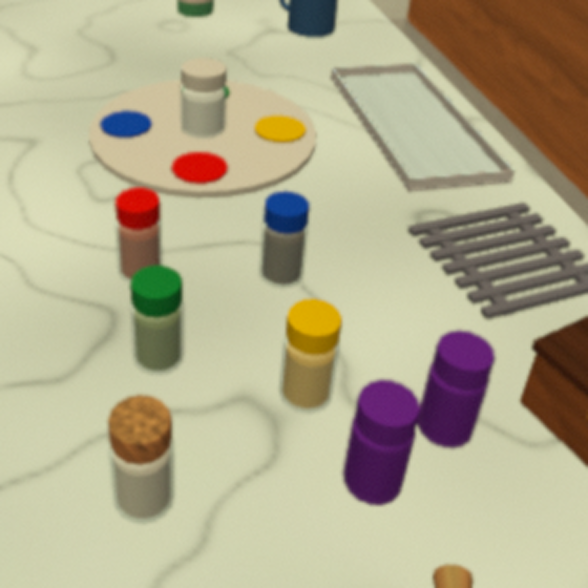

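```bash
cat >> h.py <<'E'
from scipy.optimize import least_squares
def proj(p,T,P):
    C=np.linalg.inv(T); rv=cv2.Rodrigues(C[:3,:3])[0]
    return cv2.projectPoints(np.asarray(P,float),rv,C[:3,3],np.array(p["K"],float),np.array(p["distortion"],float))[0][:,0]
a_=np.linspace(0,2*np.pi,60,endpoint=False)
def cyl(x,y,r,z0,z1):
    c=np.c_[x+r*np.cos(a_),y+r*np.sin(a_)]
    return np.vstack([np.c_[c,np.full(60,z]) if 0 else np.c_[c,np.full(60,z)] for z in(z0,z1)])
def hullc(p,T,P):
    h=cv2.convexHull(proj(p,T,P).astype(np.float32)); m=cv2.moments(h)
    return np.array([m["m10"]/m["m00"],m["m01"]/m["m00"]]),m["m00"]
def fitc(p,T,uv,x0,r,z0,z1):
    s=least_squares(lambda q:hullc(p,T,cyl(q[0],q[1],r,z0,z1))[0]-uv,x0,diff_step=1e-3)
    return s.x,hullc(p,T,cyl(*s.x,r,z0,z1))[1]
def mc(mask):
    v,u=np.nonzero(mask); return np.array([u.mean(),v.mean()])
E
sed -i 's/np.c_\[c,np.full(60,z\]) if 0 else //' h.py
python3 - <<'E'
from h import *
J=dict(red_jar=(.465,-.077),yellow_jar=(.583,-.25),green_jar=(.465,-.19),blue_jar=(.593,-.103),cork_jar=(.437,-.334),sugar_jar=(.553,.15))
P=dict(red_pad=(.539,.05),yellow_pad=(.647,.135),green_pad=(.586,.255),blue_pad=(.466,.175))
obs=[]
for n in("scene","side"):
    p,T=shot(n)
    for o,g in {**J,**P}.items():
        r,z0,z1=(.032,.0259,.026) if o in P else (.028,.022,.104) if o[0]=="s" else (.022,0,.085)
        best=None
        for c in ctrl.cut_out(o,p):
            uv=mc(c["mask"])
            x,A=fitc(p,T,uv,g,r,z0,z1); d=np.hypot(*(x-g))
            if best is None or d<best[0]: best=(d,x,c["mask"].sum()/A,c["conf"])
        if best:
            print(n,o,best[1].round(4),"area ratio %.2f conf %.2f"%best[2:])
            if o in P and best[0]<.03 and best[2]>.85: obs.append((list(P).index(o),best[1]))
# order angle: red,yellow,green,blue counterclockwise quarter turns
f=lambda q:np.concatenate([[q[0]+.095*np.cos(q[2]+i*np.pi/2)-x[0],q[1]+.095*np.sin(q[2]+i*np.pi/2)-x[1]] for i,x in obs])
s=least_squares(f,[.555,.155,-1.7]); print(s.x.round(4),(s.fun*1e3).round(1))
for i,o in enumerate(P): print(o,(s.x[:2]+.095*np.array([np.cos(s.x[2]+i*np.pi/2),np.sin(s.x[2]+i*np.pi/2)])).round(4))
E
```

```text
scene red_jar [ 0.4618 -0.0783] area ratio 0.93 conf 0.64
scene yellow_jar [ 0.5788 -0.2547] area ratio 0.86 conf 0.94
scene blue_jar [ 0.597  -0.1046] area ratio 0.95 conf 0.57
scene cork_jar [ 0.4419 -0.3252] area ratio 0.96 conf 0.79
scene sugar_jar [0.5624 0.1554] area ratio 0.96 conf 0.85
scene red_pad [0.5459 0.0614] area ratio 0.90 conf 0.58
scene yellow_pad [0.6548 0.1357] area ratio 0.96 conf 0.66
scene green_pad [0.581  0.2489] area ratio 1.03 conf 0.84
scene blue_pad [0.4694 0.1748] area ratio 1.01 conf 0.80
side red_jar [ 0.4583 -0.0768] area ratio 0.81 conf 0.88
side yellow_jar [ 0.5763 -0.2606] area ratio 0.93 conf 0.97
side green_jar [ 0.4627 -0.2016] area ratio 0.93 conf 0.87
side blue_jar [ 0.5937 -0.1105] area ratio 0.93 conf 0.62
side sugar_jar [0.5592 0.1507] area ratio 0.96 conf 0.69
side red_pad [0.5408 0.0553] area ratio 1.00 conf 0.81
side yellow_pad [0.651  0.1283] area ratio 0.97 conf 0.54
side blue_pad [0.4648 0.1658] area ratio 1.01 conf 0.50
[ 0.5609  0.1519 -1.7692] [-3.7 -2.6 -0.8 -2.5 -1.4 -3.9 -1.6 -4.2  1.4  3.4  3.1  4.9  3.   4.9]
red_pad [0.5422 0.0588]
yellow_pad [0.6541 0.1332]
green_pad [0.5797 0.245 ]
blue_pad [0.4678 0.1706]
```

```bash
cat >> h.py <<'E'
def plan(xyz,yaw=None,rows=None):
    "units (50 mm) in the tool frame from the measured pose to xyz, turn about tool z for yaw"
    s=ctrl.get_obs(); Rm=R.from_euler("xyz",s["eef_rot"]); d=np.array(xyz)-s["ee_pos"]
    u=Rm.inv().apply(d)/.05
    print("t=%.1f at"%s["time_s"],s["ee_pos"].round(4),s["eef_rot"].round(4),"w %.3f g %.1f"%(s["grip_width"],s["grip_force"]),"total units",u.round(3),"min rows",np.linalg.norm(u).round(2))
    if rows: print("per row",(u/rows).round(4))
    if yaw is not None: print("turn rz",round(-((yaw-s["eef_rot"][2]+np.pi)%(2*np.pi)-np.pi),4))
E
python3 - <<'E'
from h import *
p=ctrl.camera("wrist"); print(np.array(p["tool_from_camera"]).round(3),p["K"])
plan((.56,.15,.30),1.373,15)
E
```

```text
[[-0.    -0.972 -0.233  0.067]
 [ 1.    -0.     0.001  0.   ]
 [-0.001 -0.233  0.972 -0.18 ]
 [ 0.     0.     0.     1.   ]] [[319.81729037   0.         323.46019337]
 [  0.         319.81729037 200.66119754]
 [  0.           0.           1.        ]]
t=2.2 at [0.1635 0.5251 0.2054] [-3.1416 -0.      2.8398] w 0.094 g 0.0 total units [-9.802 -4.806 -1.891] min rows 11.08
per row [-0.6535 -0.3204 -0.1261]
turn rz 1.4668
```

Request:
move_arm(increments=[[0.75, -0.65, -0.32, -0.13, 0, 0, 0], [0.75, -0.65, -0.32, -0.13, 0, 0, 0], [0.75, -0.65, -0.32, -0.13, 0, 0, 0], [0.75, -0.65, -0.32, -0.13, 0, 0, 0], [0.75, -0.65, -0.32, -0.13, 0, 0, 0], [0.75, -0.65, -0.32, -0.13, 0, 0, 0], [0.75, -0.65, -0.32, -0.13, 0, 0, 0], [0.75, -0.65, -0.32, -0.13, 0, 0, 0], [0.75, -0.65, -0.32, -0.13, 0, 0, 0], [0.75, -0.65, -0.32, -0.13, 0, 0, 0], [0.75, -0.65, -0.32, -0.13, 0, 0, 0], [0.75, -0.65, -0.32, -0.13, 0, 0, 0], [0.75, -0.65, -0.32, -0.13, 0, 0, 0], [0.75, -0.65, -0.32, -0.13, 0, 0, 0], [0.75, -0.65, -0.32, -0.13, 0, 0, 0]], force=25)

```text
time_s: 3.75
ee_pos: [0.5585, 0.1498, 0.3033]
eef_rot: [3.142, 0.0, 2.84]
force: [-0.7, 1.1, -0.3]
grip_width: 0.0706
grip_force: 0.0
```

Request:
move_arm(increments=[[0.75, 0, 0, 0, 0, 0, 0.147], [0.75, 0, 0, 0, 0, 0, 0.147], [0.75, 0, 0, 0, 0, 0, 0.147], [0.75, 0, 0, 0, 0, 0, 0.147], [0.75, 0, 0, 0, 0, 0, 0.147], [0.75, 0, 0, 0, 0, 0, 0.147], [0.75, 0, 0, 0, 0, 0, 0.147], [0.75, 0, 0, 0, 0, 0, 0.147], [0.75, 0, 0, 0, 0, 0, 0.147], [0.75, 0, 0, 0, 0, 0, 0.147], [0.75, 0, 0, 0, 0, 0, 0], [0.75, 0, 0, 0, 0, 0, 0]])

```text
time_s: 4.95
ee_pos: [0.5576, 0.1511, 0.303]
eef_rot: [3.142, 0.0, 1.374]
force: [-0.9, -0.9, 0.3]
grip_width: 0.0704
grip_force: 0.0
```

```bash
cat > look.py <<'E'
from h import *
import sys
J=dict(red_jar=(.46,-.078),yellow_jar=(.578,-.257),green_jar=(.463,-.2),blue_jar=(.595,-.107),cork_jar=(.44,-.325),sugar_jar=(.561,.153))
P=dict(red_pad=(.5422,.0588),yellow_pad=(.6541,.1332),green_pad=(.5797,.245),blue_pad=(.4678,.1706))
def look(names,placed=(),view="wrist"):
    p,T=shot(view); out={}
    for o in names:
        z=.026 if o in placed else 0
        g=P[o.split("_")[0]+"_pad"] if o in placed else {**J,**P}[o]
        r,z0,z1=(.032,.0259,.026) if o in P else (.028,.022,.104) if o[0]=="s" else (.022,z,z+.085)
        best=None
        for c in ctrl.cut_out(o,p):
            x,A=fitc(p,T,mc(c["mask"]),g,r,z0,z1); d=np.hypot(*(x-g))
            if best is None or d<best[0]: best=(d,x,c["mask"].sum()/A,c["conf"],mc(c["mask"]))
        if best: out[o]=best[1]; print(o,best[1].round(4),"ratio %.2f conf %.2f"%best[2:4],best[4].round(0))
    return p,T,out
E
python3 - <<'E'
from look import *
p,T,o=look([*P,*J]); cv2.imwrite("pics/w1.png",p["color"])
obs=[(i,o[k]) for i,k in enumerate(P) if k in o]
f=lambda q:np.concatenate([[q[0]+.095*np.cos(q[2]+i*np.pi/2)-x[0],q[1]+.095*np.sin(q[2]+i*np.pi/2)-x[1]] for i,x in obs])
s=least_squares(f,[.555,.155,-1.7]); print(s.x.round(4),(s.fun*1e3).round(1))
for i,k in enumerate(P): print(k,(s.x[:2]+.095*np.array([np.cos(s.x[2]+i*np.pi/2),np.sin(s.x[2]+i*np.pi/2)])).round(4))
plan((.461,-.077,.2),1.373,14)
E
```

```text
red_pad [0.5418 0.0598] ratio 0.92 conf 0.84 [325. 233.]
yellow_pad [0.6538 0.1336] ratio 0.98 conf 0.57 [391. 171.]
green_pad [0.5797 0.2455] ratio 0.98 conf 0.67 [326. 102.]
blue_pad [0.468  0.1715] ratio 0.98 conf 0.97 [259. 170.]
blue_jar [ 0.5962 -0.1256] ratio 0.53 conf 0.90 [382. 343.]
sugar_jar [0.561  0.1537] ratio 0.94 conf 0.96 [325. 177.]
[ 0.5608  0.1526 -1.772 ] [ 0.1 -0.3  0.1 -0.   0.1  0.2 -0.3  0.1]
red_pad [0.5418 0.0595]
yellow_pad [0.6539 0.1336]
green_pad [0.5798 0.2457]
blue_pad [0.4677 0.1716]
t=5.5 at [0.5576 0.1511 0.303 ] [3.1416 0.     1.3701] w 0.071 g 0.0 total units [-4.855 -0.984  2.059] min rows 5.36
per row [-0.3468 -0.0703  0.1471]
turn rz -0.0029
```

View pics/w1.png

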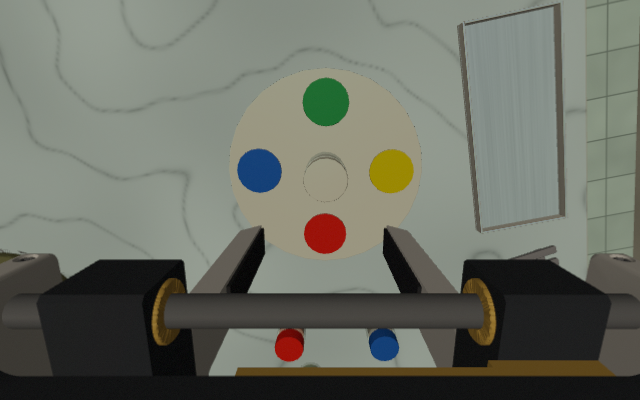

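The wrist picture shows the pads at red (325,233), yellow (391,171), green (326,102) and blue (259,170), with the sugar jar at (325,177). The quarter-turn fit is within 0.3 mm and agrees with the fixed cameras. The next view is of the jars, from their near side.

Request:
move_arm(increments=[[0.75, -0.75, 0, 0, 0, 0, 0], [0.75, -0.75, 0, 0, 0, 0, 0], [0.75, -0.75, 0, 0, 0, 0, 0], [0.75, -0.75, 0, 0, 0, 0, 0], [0.75, -0.75, 0, 0, 0, 0, 0], [0.75, -0.75, 0, 0, 0, 0, 0], [0.75, -0.75, 0, 0, 0, 0, 0], [0.75, -0.75, 0, 0, 0, 0, 0], [0.75, -0.75, 0, 0, 0, 0, 0], [0.75, -0.75, 0, 0, 0, 0, 0], [0.75, -0.75, 0, 0, 0, 0, 0], [0.75, -0.75, 0, 0, 0, 0, 0], [0.75, 0, 0, 0, 0, 0, 0], [0.75, 0, 0, 0, 0, 0, 0]])

```text
time_s: 6.9
ee_pos: [0.4676, -0.2902, 0.3028]
eef_rot: [-3.141, -0.0, 1.369]
force: [-0.3, -0.1, -0.4]
grip_width: 0.0708
grip_force: 0.0
```

```bash
python3 - <<'E'
from look import *
p,T,o=look([*J]); cv2.imwrite("pics/w2.png",p["color"])
plan((.46,-.077,.15),1.373,10)
E
```

```text
red_jar [ 0.4606 -0.0925] ratio 0.64 conf 0.82 [285.  17.]
yellow_jar [ 0.5776 -0.2571] ratio 0.93 conf 0.89 [401. 134.]
green_jar [ 0.4649 -0.1995] ratio 0.91 conf 0.61 [306. 106.]
blue_jar [ 0.5897 -0.1173] ratio 0.61 conf 0.62 [394.  16.]
cork_jar [ 0.4386 -0.3325] ratio 0.95 conf 0.61 [309. 210.]
t=7.2 at [ 0.468  -0.2892  0.3031] [3.1413e+00 1.0000e-04 1.3708e+00] w 0.071 g 0.0 total units [ 4.128 -1.001  3.062] min rows 5.24
per row [ 0.4128 -0.1001  0.3062]
turn rz -0.0022
```

View pics/w2.png

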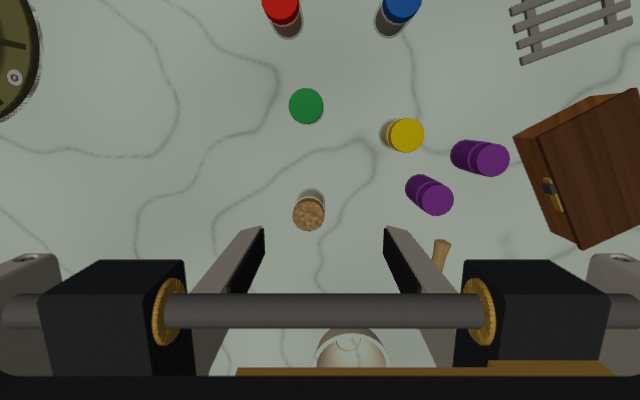

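Yellow jar candidates in this view are the lid at (401,134) and two purple jars at (429,194) and (480,158). Only the one at (401,134) has a yellow lid and ochre filling, so the purple ones stay. I'll take green at (306,106) first.

Request:
move_arm(increments=[[0.75, 0.436, -0.106, 0.4, 0, 0, 0], [0.75, 0.436, -0.106, 0.4, 0, 0, 0], [0.75, 0.436, -0.106, 0.4, 0, 0, 0], [0.75, 0.436, -0.106, 0.4, 0, 0, 0], [0.75, 0, 0, 0.5, 0, 0, 0], [0.75, 0, 0, 0.5, 0, 0, 0], [0.75, 0, 0, 0.5, 0, 0, 0], [0.75, 0, 0, 0.3, 0, 0, 0], [0.75, 0, 0, 0, 0, 0, 0], [0.75, 0, 0, 0, 0, 0, 0]])

```text
time_s: 8.25
ee_pos: [0.4647, -0.2001, 0.1336]
eef_rot: [3.141, 0.0, 1.37]
force: [-0.8, -0.4, -0.1]
grip_width: 0.0709
grip_force: 0.0
```

```bash
python3 -c "
from h import *
plan((.4647,-.1995,.025),1.3708)"
```

```text
t=8.2 at [ 0.4647 -0.2001  0.1336] [3.1411e+00 1.0000e-04 1.3702e+00] w 0.071 g 0.0 total units [ 0.012 -0.004  2.172] min rows 2.17
turn rz -0.0006
```

Request:
move_arm(increments=[[0.75, 0.01, 0, 0.5, 0, 0, 0], [0.75, 0, 0, 0.5, 0, 0, 0], [0.75, 0, 0, 0.5, 0, 0, 0], [0.75, 0, 0, 0.4, 0, 0, 0], [0.75, 0, 0, 0.27, 0, 0, 0], [0.75, 0, 0, 0, 0, 0, 0], [0.2, 0, 0, 0, 0, 0, 0], [0.2, 0, 0, 0, 0, 0, 0], [0.2, 0, 0, 0, 0, 0, 0], [0.2, 0, 0, 0, 0, 0, 0], [0.2, 0, 0, 0, 0, 0, 0], [0.2, 0, 0, 0, 0, 0, 0]], force=25)

```text
time_s: 9.45
ee_pos: [0.4647, -0.1998, 0.0251]
eef_rot: [3.141, 0.0, 1.37]
force: [-1.6, 0.9, 7.2]
grip_width: 0.0431
grip_force: 25.0
```

```bash
python3 -c "
from h import *
plan((.4647,-.1995,.2),1.3708)
plan((.5798,.2455,.2),1.3708,15)"
```

```text
t=9.4 at [ 0.4647 -0.1998  0.0251] [3.1409e+00 3.0000e-04 1.3697e+00] w 0.043 g 25.0 total units [ 0.006  0.    -3.498] min rows 3.5
turn rz -0.0011
t=9.4 at [ 0.4647 -0.1998  0.0251] [3.1409e+00 3.0000e-04 1.3697e+00] w 0.043 g 25.0 total units [ 9.186  0.479 -3.5  ] min rows 9.84
per row [ 0.6124  0.0319 -0.2333]
turn rz -0.0011
```

Request:
move_arm(increments=[[0.2, 0, 0, -0.2, 0, 0, 0], [0.2, 0, 0, -0.5, 0, 0, 0], [0.2, 0, 0, -0.6, 0, 0, 0], [0.2, 0, 0, -0.6, 0, 0, 0], [0.2, 0, 0, -0.6, 0, 0, 0], [0.2, 0, 0, -0.6, 0, 0, 0], [0.2, 0.3, 0.037, -0.4, 0, 0, 0], [0.2, 0.6, 0.037, 0, 0, 0, 0], [0.2, 0.8, 0.037, 0, 0, 0, 0], [0.2, 0.8, 0.037, 0, 0, 0, 0], [0.2, 0.8, 0.037, 0, 0, 0, 0], [0.2, 0.8, 0.037, 0, 0, 0, 0], [0.2, 0.8, 0.037, 0, 0, 0, 0], [0.2, 0.8, 0.037, 0, 0, 0, 0], [0.2, 0.8, 0.037, 0, 0, 0, 0], [0.2, 0.8, 0.037, 0, 0, 0, 0], [0.2, 0.8, 0.037, 0, 0, 0, 0], [0.2, 0.6, 0.037, 0, 0, 0, 0], [0.2, 0.29, 0.037, 0, 0, 0, 0], [0.2, 0.2, 0, 0, 0, 0, 0]])

```text
time_s: 11.45
ee_pos: [0.5796, 0.2469, 0.1995]
eef_rot: [-3.141, 0.0, 1.371]
force: [-0.6, 0.0, -3.1]
grip_width: 0.0431
grip_force: 25.0
```

```bash
python3 -c "
from h import *
plan((.5798,.2455,.1),1.3708)
p,T=shot('side'); q=ctrl.camera('scene'); cv2.imwrite('pics/g.png',np.hstack([p['color'][60:300,200:440],q['color'][120:360,240:480]]))"
```

```text
t=11.4 at [0.5796 0.2469 0.1995] [-3.1410e+00  3.0000e-04  1.3709e+00] w 0.043 g 25.0 total units [-0.025  0.01   1.989] min rows 1.99
turn rz 0.0001
```

View pics/g.png

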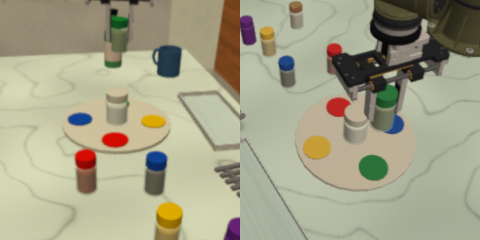

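The green jar is held upright above the turntable, which shows at right (385,110). Lowering it onto the green pad.

Request:
move_arm(increments=[[0.2, -0.025, 0.01, 0.3, 0, 0, 0], [0.2, 0, 0, 0.5, 0, 0, 0], [0.2, 0, 0, 0.5, 0, 0, 0], [0.2, 0, 0, 0.5, 0, 0, 0], [0.2, 0, 0, 0.4, 0, 0, 0], [0.2, 0, 0, 0.3, 0, 0, 0], [0.2, 0, 0, 0.2, 0, 0, 0], [0.2, 0, 0, 0.1, 0, 0, 0], [0.2, 0, 0, 0.1, 0, 0, 0], [0.2, 0, 0, 0.06, 0, 0, 0], [0.2, 0, 0, 0, 0, 0, 0], [0.2, 0, 0, 0, 0, 0, 0]])

```text
time_s: 12.75
ee_pos: [0.5802, 0.2445, 0.0519]
eef_rot: [3.141, -0.0, 1.37]
force: [0.3, 0.3, -1.5]
grip_width: 0.0432
grip_force: 25.0
```

Request:
move_arm(increments=[[0.2, 0, 0, 0.02, 0, 0, 0], [0.2, 0, 0, 0, 0, 0, 0], [0.5, 0, 0, 0, 0, 0, 0], [0.5, 0, 0, 0, 0, 0, 0], [0.65, 0, 0, 0, 0, 0, 0], [0.65, 0, 0, 0, 0, 0, 0], [0.65, 0, 0, -0.2, 0, 0, 0], [0.65, 0, 0, -0.5, 0, 0, 0], [0.65, 0, 0, -0.6, 0, 0, 0], [0.65, 0, 0, -0.6, 0, 0, 0], [0.65, 0, 0, -0.6, 0, 0, 0], [0.65, 0, 0, -0.6, 0, 0, 0], [0.65, 0, 0, -0.2, 0, 0, 0]])

```text
time_s: 14.05
ee_pos: [0.5808, 0.2447, 0.2195]
eef_rot: [3.137, -0.003, 1.37]
force: [0.4, -0.1, 0.6]
grip_width: 0.0615
grip_force: 0.0
```

```bash
python3 - <<'E'
from look import *
for v in("scene","side"): look(["green_jar","red_jar","blue_jar"],("green_jar",),v)
plan((.46,-.0775,.2),1.3708,12)
E
```

```text
green_jar [0.5823 0.2487] ratio 0.98 conf 0.85 [375. 275.]
red_jar [ 0.4802 -0.0675] ratio 0.39 conf 0.61 [331. 183.]
blue_jar [ 0.5981 -0.1039] ratio 0.92 conf 0.62 [287. 192.]
green_jar [0.592  0.3028] ratio 0.46 conf 0.65 [319. 140.]
red_jar [ 0.4591 -0.084 ] ratio 0.91 conf 0.79 [286. 231.]
blue_jar [ 0.5939 -0.1107] ratio 0.96 conf 0.74 [355. 234.]
t=14.4 at [0.5797 0.2443 0.2141] [-3.1399e+00  1.1000e-03  1.3698e+00] w 0.061 g 0.0 total units [-6.785 -1.061  0.291] min rows 6.87
per row [-0.5654 -0.0884  0.0243]
turn rz -0.001
```

Request:
move_arm(increments=[[0.7, -0.4, -0.105, 0, 0, 0, 0], [0.7, -0.75, -0.105, 0, 0, 0, 0], [0.7, -0.8, -0.105, 0, 0, 0, 0], [0.7, -0.8, -0.105, 0, 0, 0, 0], [0.7, -0.8, -0.105, 0, 0, 0, 0], [0.7, -0.8, -0.105, 0, 0, 0, 0], [0.7, -0.8, -0.105, 0.3, 0, 0, 0], [0.7, -0.75, -0.105, 0.4, 0, 0, 0], [0.7, -0.6, -0.105, 0.5, 0, 0, 0], [0.7, -0.332, -0.105, 0.48, 0, 0, 0], [0.7, 0, 0, 0, 0, 0, 0], [0.7, 0, 0, 0, 0, 0, 0]])

```text
time_s: 15.65
ee_pos: [0.4606, -0.0796, 0.1318]
eef_rot: [-3.141, -0.0, 1.369]
force: [0.3, -0.2, 0.1]
grip_width: 0.0657
grip_force: 0.0
```

```bash
python3 -c "
from h import *
plan((.4603,-.08,.025),1.3708)
p,T=shot('wrist'); cv2.imwrite('pics/w3.png',p['color'])"
```

```text
t=15.7 at [ 0.4606 -0.0796  0.1318] [-3.1412e+00 -1.0000e-04  1.3691e+00] w 0.066 g 0.0 total units [-0.009 -0.004  2.136] min rows 2.14
turn rz -0.0017
```

View pics/w3.png

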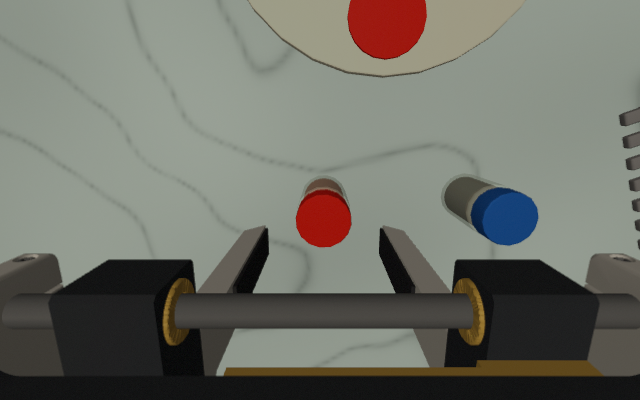

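The red lid (323,217) sits centred between the fingers, and blue is at (504,217), well clear.

Request:
move_arm(increments=[[0.7, 0, 0, 0.5, 0, 0, 0], [0.7, 0, 0, 0.5, 0, 0, 0], [0.7, 0, 0, 0.5, 0, 0, 0], [0.7, 0, 0, 0.4, 0, 0, 0], [0.7, 0, 0, 0.23, 0, 0, 0], [0.7, 0, 0, 0, 0, 0, 0], [0.2, 0, 0, 0, 0, 0, 0], [0.2, 0, 0, 0, 0, 0, 0], [0.2, 0, 0, 0, 0, 0, 0], [0.2, 0, 0, 0, 0, 0, 0], [0.2, 0, 0, 0, 0, 0, 0], [0.2, 0, 0, -0.2, 0, 0, 0], [0.2, 0, 0, -0.5, 0, 0, 0], [0.2, 0, 0, -0.6, 0, 0, 0], [0.2, 0, 0, -0.6, 0, 0, 0], [0.2, 0, 0, -0.6, 0, 0, 0], [0.2, 0, 0, -0.4, 0, 0, 0], [0.2, 0, 0, -0.2, 0, 0, 0], [0.2, 0, 0, 0, 0, 0, 0]])

```text
time_s: 17.6
ee_pos: [0.4607, -0.0799, 0.181]
eef_rot: [3.14, 0.0, 1.37]
force: [0.7, -0.1, -1.5]
grip_width: 0.0432
grip_force: 25.0
```

```bash
python3 - <<'E'
from look import *
look(["red_jar","blue_jar","yellow_jar"],(),"side")
plan((.5418,.0595,.17),1.3708,5)
E
```

```text
red_jar [0.4795 0.2266] ratio 2.29 conf 0.79 [283. 162.]
blue_jar [ 0.5941 -0.1107] ratio 0.96 conf 0.81 [355. 234.]
yellow_jar [ 0.5774 -0.2583] ratio 0.94 conf 0.73 [367. 288.]
t=17.8 at [ 0.4599 -0.0797  0.1788] [-3.1395e+00 -1.0000e-04  1.3698e+00] w 0.044 g 25.0 total units [3.055 1.05  0.174] min rows 3.23
per row [0.611  0.2099 0.0348]
turn rz -0.001
```

Request:
move_arm(increments=[[0.2, 0.3, 0.1, 0, 0, 0, 0], [0.2, 0.6, 0.2, 0, 0, 0, 0], [0.2, 0.7, 0.25, 0, 0, 0, 0], [0.2, 0.7, 0.25, 0, 0, 0, 0], [0.2, 0.5, 0.15, 0, 0, 0, 0], [0.2, 0.255, 0.1, 0, 0, 0, 0], [0.2, 0, 0, 0.2, 0, 0, 0], [0.2, 0, 0, 0.4, 0, 0, 0], [0.2, 0, 0, 0.4, 0, 0, 0], [0.2, 0, 0, 0.4, 0, 0, 0], [0.2, 0, 0, 0.4, 0, 0, 0], [0.2, 0, 0, 0.2, 0, 0, 0], [0.2, 0, 0, 0, 0, 0, 0], [0.2, 0, 0, 0, 0, 0, 0]])

```text
time_s: 19.2
ee_pos: [0.5424, 0.0589, 0.0804]
eef_rot: [3.141, -0.0, 1.369]
force: [-0.3, 0.3, -0.6]
grip_width: 0.0432
grip_force: 25.0
```

```bash
python3 -c "
from h import *
plan((.5418,.0595,.052),1.3708)"
```

```text
t=19.2 at [0.5424 0.0589 0.0804] [ 3.1412e+00 -1.0000e-04  1.3693e+00] w 0.043 g 25.0 total units [ 0.009 -0.015  0.568] min rows 0.57
turn rz -0.0015
```

Request:
move_arm(increments=[[0.2, 0, -0.01, 0.2, 0, 0, 0], [0.2, 0, 0, 0.15, 0, 0, 0], [0.2, 0, 0, 0.1, 0, 0, 0], [0.2, 0, 0, 0.08, 0, 0, 0], [0.2, 0, 0, 0.05, 0, 0, 0], [0.2, 0, 0, 0, 0, 0, 0], [0.2, 0, 0, 0, 0, 0, 0], [0.5, 0, 0, 0, 0, 0, 0], [0.5, 0, 0, 0, 0, 0, 0], [0.65, 0, 0, 0, 0, 0, 0], [0.65, 0, 0, 0, 0, 0, 0], [0.65, 0, 0, -0.2, 0, 0, 0], [0.65, 0, 0, -0.5, 0, 0, 0], [0.65, 0, 0, -0.6, 0, 0, 0], [0.65, 0, 0, -0.6, 0, 0, 0], [0.65, 0, 0, -0.6, 0, 0, 0], [0.65, 0, 0, -0.4, 0, 0, 0], [0.65, 0, 0, -0.2, 0, 0, 0]])

```text
time_s: 21.0
ee_pos: [0.5423, 0.0595, 0.2086]
eef_rot: [3.139, -0.001, 1.37]
force: [-1.1, 0.7, -0.6]
grip_width: 0.0613
grip_force: 0.0
```

```bash
python3 - <<'E'
from look import *
for v in("scene","side"): look(["red_jar","sugar_jar"],("red_jar",),v)
plan((.5954,-.1074,.2),2.94,6)
E
```

```text
red_jar [0.5427 0.0584] ratio 0.89 conf 0.98 [338. 213.]
sugar_jar [0.5625 0.155 ] ratio 0.89 conf 0.56 [355. 244.]
red_jar [0.5399 0.0545] ratio 0.96 conf 0.79 [315. 183.]
sugar_jar [0.5694 0.1995] ratio 0.47 conf 0.86 [317. 157.]
t=21.3 at [0.5414 0.0595 0.2047] [-3.1397e+00  5.0000e-04  1.3698e+00] w 0.061 g 0.0 total units [-3.054  1.724  0.093] min rows 3.51
per row [-0.5091  0.2874  0.0154]
turn rz -1.5702
```

Request:
move_arm(increments=[[0.7, -0.3, 0.17, 0, 0, 0, 0], [0.7, -0.6, 0.34, 0, 0, 0, 0], [0.7, -0.7, 0.4, 0, 0, 0, 0], [0.7, -0.7, 0.4, 0, 0, 0, 0], [0.7, -0.5, 0.28, 0, 0, 0, 0], [0.7, -0.25, 0.13, 0, 0, 0, 0], [0.7, 0, 0, 0, 0, 0, -0.15], [0.7, 0, 0, 0, 0, 0, -0.15], [0.7, 0, 0, 0, 0, 0, -0.15], [0.7, 0, 0, 0, 0, 0, -0.15], [0.7, 0, 0, 0, 0, 0, -0.15], [0.7, 0, 0, 0, 0, 0, -0.15], [0.7, 0, 0, 0, 0, 0, -0.15], [0.7, 0, 0, 0, 0, 0, -0.15], [0.7, 0, 0, 0, 0, 0, -0.15], [0.7, 0, 0, 0, 0, 0, -0.15], [0.7, 0, 0, 0.6, 0, 0, -0.07], [0.7, 0, 0, 0.6, 0, 0, 0], [0.7, 0, 0, 0.2, 0, 0, 0], [0.7, 0, 0, 0, 0, 0, 0]])

```text
time_s: 23.3
ee_pos: [0.595, -0.1065, 0.1346]
eef_rot: [3.141, -0.003, 2.94]
force: [-0.1, 1.3, -0.2]
grip_width: 0.0659
grip_force: 0.0
```

```bash
python3 -c "
from h import *
plan((.5954,-.1074,.025),2.94)
p,T=shot('wrist'); cv2.imwrite('pics/w4.png',p['color'])"
```

```text
t=23.3 at [ 0.595  -0.1065  0.1346] [ 3.1414e+00 -2.9000e-03  2.9399e+00] w 0.066 g 0.0 total units [-0.017 -0.017  2.193] min rows 2.19
turn rz -0.0001
```

View pics/w4.png

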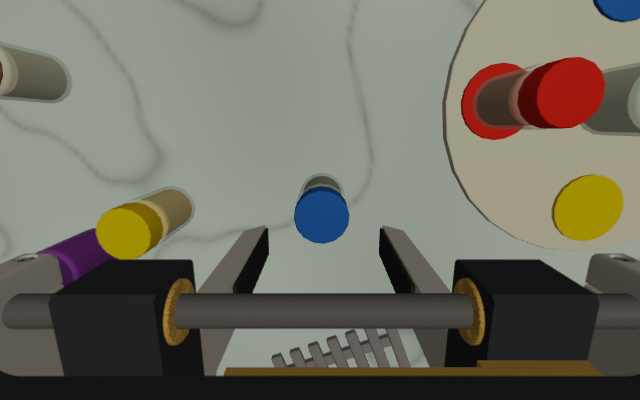

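The blue lid (321,214) is centred between the fingers, and the red jar stands on its pad (500,100). Gripping blue.

Request:
move_arm(increments=[[0.7, -0.01, -0.01, 0.5, 0, 0, 0], [0.7, 0, 0, 0.5, 0, 0, 0], [0.7, 0, 0, 0.5, 0, 0, 0], [0.7, 0, 0, 0.4, 0, 0, 0], [0.7, 0, 0, 0.28, 0, 0, 0], [0.7, 0, 0, 0, 0, 0, 0], [0.2, 0, 0, 0, 0, 0, 0], [0.2, 0, 0, 0, 0, 0, 0], [0.2, 0, 0, 0, 0, 0, 0], [0.2, 0, 0, 0, 0, 0, 0], [0.2, 0, 0, 0, 0, 0, 0], [0.2, 0, 0, -0.2, 0, 0, 0], [0.2, 0, 0, -0.5, 0, 0, 0], [0.2, 0, 0, -0.6, 0, 0, 0], [0.2, 0, 0, -0.6, 0, 0, 0], [0.2, 0, 0, -0.6, 0, 0, 0], [0.2, 0, 0, -0.6, 0, 0, 0], [0.2, 0, 0, -0.4, 0, 0, 0], [0.2, 0, 0, 0, 0, 0, 0]])

```text
time_s: 25.25
ee_pos: [0.5969, -0.1079, 0.2053]
eef_rot: [-3.141, 0.005, 2.94]
force: [0.2, -0.0, -1.4]
grip_width: 0.0435
grip_force: 25.0
```

```bash
python3 - <<'E'
from look import *
plan((.4677,.1716,.2),2.94,9)
E
```

```text
t=25.2 at [ 0.5969 -0.1079  0.2053] [-3.1415  0.005   2.9398] w 0.044 g 25.0 total units [3.652 4.958 0.087] min rows 6.16
per row [0.4058 0.5509 0.0097]
turn rz -0.0002
```

Request:
move_arm(increments=[[0.2, 0.183, 0.248, 0, 0, 0, 0], [0.2, 0.365, 0.496, 0, 0, 0, 0], [0.2, 0.511, 0.694, 0, 0, 0, 0], [0.2, 0.511, 0.694, 0, 0, 0, 0], [0.2, 0.511, 0.694, 0, 0, 0, 0], [0.2, 0.511, 0.694, 0, 0, 0, 0], [0.2, 0.511, 0.694, 0, 0, 0, 0], [0.2, 0.365, 0.496, 0, 0, 0, 0], [0.2, 0.183, 0.248, 0, 0, 0, 0], [0.2, 0, 0, 0.2, 0, 0, 0], [0.2, 0, 0, 0.4, 0, 0, 0], [0.2, 0, 0, 0.5, 0, 0, 0], [0.2, 0, 0, 0.5, 0, 0, 0], [0.2, 0, 0, 0.4, 0, 0, 0], [0.2, 0, 0, 0.3, 0, 0, 0], [0.2, 0, 0, 0.2, 0, 0, 0], [0.2, 0, 0, 0, 0, 0, 0], [0.2, 0, 0, 0, 0, 0, 0]])

```text
time_s: 27.05
ee_pos: [0.4669, 0.1716, 0.077]
eef_rot: [-3.141, -0.0, 2.94]
force: [-0.2, 0.6, -1.9]
grip_width: 0.0436
grip_force: 25.0
```

```bash
python3 -c "
from h import *
plan((.4677,.1716,.0515),2.94)"
```

```text
t=27.1 at [0.4669 0.1716 0.077 ] [-3.1414e+00 -2.0000e-04  2.9396e+00] w 0.044 g 25.0 total units [-0.016  0.004  0.509] min rows 0.51
turn rz -0.0004
```

Request:
move_arm(increments=[[0.2, -0.016, 0, 0.2, 0, 0, 0], [0.2, 0, 0, 0.1, 0, 0, 0], [0.2, 0, 0, 0.1, 0, 0, 0], [0.2, 0, 0, 0.06, 0, 0, 0], [0.2, 0, 0, 0.04, 0, 0, 0], [0.2, 0, 0, 0, 0, 0, 0], [0.2, 0, 0, 0, 0, 0, 0], [0.5, 0, 0, 0, 0, 0, 0], [0.5, 0, 0, 0, 0, 0, 0], [0.65, 0, 0, 0, 0, 0, 0], [0.65, 0, 0, 0, 0, 0, 0], [0.65, 0, 0, -0.2, 0, 0, 0], [0.65, 0, 0, -0.5, 0, 0, 0], [0.65, 0, 0, -0.6, 0, 0, 0], [0.65, 0, 0, -0.6, 0, 0, 0], [0.65, 0, 0, -0.6, 0, 0, 0], [0.65, 0, 0, -0.4, 0, 0, 0], [0.65, 0, 0, -0.2, 0, 0, 0]])

```text
time_s: 28.85
ee_pos: [0.4681, 0.1717, 0.2094]
eef_rot: [3.14, 0.003, 2.94]
force: [0.2, 1.0, -0.1]
grip_width: 0.0608
grip_force: 0.0
```

```bash
python3 - <<'E'
from look import *
for v in("scene","side"): look(["blue_jar","sugar_jar"],("blue_jar",),v)
plan((.5778,-.257,.2),2.94,12)
E
```

```text
blue_jar [0.4688 0.1747] ratio 0.94 conf 0.82 [393. 230.]
sugar_jar [0.5618 0.1554] ratio 0.97 conf 0.83 [356. 244.]
blue_jar [0.465  0.1687] ratio 0.97 conf 0.69 [278. 163.]
sugar_jar [0.5687 0.2097] ratio 0.42 conf 0.78 [316. 156.]
t=29.1 at [0.4673 0.1715 0.2058] [-3.1407e+00 -1.7000e-03  2.9398e+00] w 0.061 g 0.0 total units [-3.883 -7.952  0.116] min rows 8.85
per row [-0.3236 -0.6627  0.0097]
turn rz -0.0002
```

Request:
move_arm(increments=[[0.7, -0.194, -0.398, 0, 0, 0, 0], [0.7, -0.311, -0.636, 0, 0, 0, 0], [0.7, -0.359, -0.736, 0, 0, 0, 0], [0.7, -0.359, -0.736, 0, 0, 0, 0], [0.7, -0.359, -0.736, 0, 0, 0, 0], [0.7, -0.359, -0.736, 0, 0, 0, 0], [0.7, -0.359, -0.736, 0, 0, 0, 0], [0.7, -0.359, -0.736, 0, 0, 0, 0], [0.7, -0.359, -0.736, 0, 0, 0, 0], [0.7, -0.359, -0.736, 0, 0, 0, 0], [0.7, -0.311, -0.636, 0, 0, 0, 0], [0.7, -0.194, -0.398, 0, 0, 0, 0], [0.7, 0, 0, 0.5, 0, 0, 0], [0.7, 0, 0, 0.6, 0, 0, 0], [0.7, 0, 0, 0.4, 0, 0, 0], [0.7, 0, 0, 0, 0, 0, 0], [0.7, 0, 0, 0, 0, 0, 0]])

```text
time_s: 30.85
ee_pos: [0.5781, -0.257, 0.132]
eef_rot: [3.141, -0.001, 2.94]
force: [0.0, -0.5, 1.3]
grip_width: 0.0658
grip_force: 0.0
```

```bash
python3 -c "
from h import *
plan((.5777,-.257,.025),2.94)
p,T=shot('wrist'); cv2.imwrite('pics/w5.png',p['color'])"
```

```text
t=30.9 at [ 0.5781 -0.257   0.132 ] [ 3.1414e+00 -7.0000e-04  2.9398e+00] w 0.066 g 0.0 total units [ 7.000e-03 -2.000e-03  2.139e+00] min rows 2.14
turn rz -0.0002
```

View pics/w5.png

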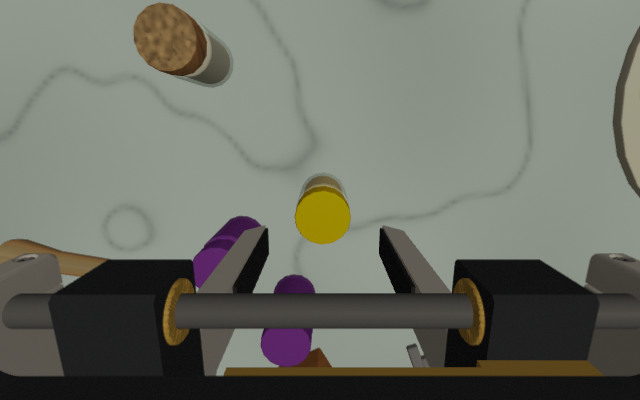

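The yellow lid (322,215) is centred between the fingers. The purple jars at (215,265) and (288,340) are outside the finger path, about 95 mm away centre to centre.

Request:
move_arm(increments=[[0.7, 0, 0, 0.4, 0, 0, 0], [0.7, 0, 0, 0.5, 0, 0, 0], [0.7, 0, 0, 0.5, 0, 0, 0], [0.7, 0, 0, 0.4, 0, 0, 0], [0.7, 0, 0, 0.33, 0, 0, 0], [0.7, 0, 0, 0, 0, 0, 0], [0.2, 0, 0, 0, 0, 0, 0], [0.2, 0, 0, 0, 0, 0, 0], [0.2, 0, 0, 0, 0, 0, 0], [0.2, 0, 0, 0, 0, 0, 0], [0.2, 0, 0, 0, 0, 0, 0], [0.2, 0, 0, -0.2, 0, 0, 0], [0.2, 0, 0, -0.5, 0, 0, 0], [0.2, 0, 0, -0.6, 0, 0, 0], [0.2, 0, 0, -0.6, 0, 0, 0], [0.2, 0, 0, -0.6, 0, 0, 0], [0.2, 0, 0, -0.6, 0, 0, 0], [0.2, 0, 0, -0.4, 0, 0, 0], [0.2, 0, 0, 0, 0, 0, 0]])

```text
time_s: 32.8
ee_pos: [0.5789, -0.2574, 0.2039]
eef_rot: [-3.14, 0.005, 2.94]
force: [0.3, -0.7, -2.5]
grip_width: 0.0439
grip_force: 25.0
```

```bash
python3 - <<'E'
from look import *
plan((.6539,.1336,.2),2.94,12)
E
```

```text
t=32.8 at [ 0.5789 -0.2574  0.2039] [-3.1403  0.0048  2.9399] w 0.044 g 25.0 total units [0.097 7.961 0.067] min rows 7.96
per row [0.0081 0.6634 0.0056]
turn rz -0.0001
```

Request:
move_arm(increments=[[0.2, 0.008, 0.4, 0, 0, 0, 0], [0.2, 0.008, 0.637, 0, 0, 0, 0], [0.2, 0.008, 0.736, 0, 0, 0, 0], [0.2, 0.008, 0.736, 0, 0, 0, 0], [0.2, 0.008, 0.736, 0, 0, 0, 0], [0.2, 0.008, 0.736, 0, 0, 0, 0], [0.2, 0.008, 0.736, 0, 0, 0, 0], [0.2, 0.008, 0.736, 0, 0, 0, 0], [0.2, 0.008, 0.736, 0, 0, 0, 0], [0.2, 0.008, 0.736, 0, 0, 0, 0], [0.2, 0.008, 0.637, 0, 0, 0, 0], [0.2, 0.008, 0.4, 0, 0, 0, 0], [0.2, 0, 0, 0.2, 0, 0, 0], [0.2, 0, 0, 0.5, 0, 0, 0], [0.2, 0, 0, 0.5, 0, 0, 0], [0.2, 0, 0, 0.5, 0, 0, 0], [0.2, 0, 0, 0.5, 0, 0, 0], [0.2, 0, 0, 0.25, 0, 0, 0], [0.2, 0, 0, 0, 0, 0, 0], [0.2, 0, 0, 0, 0, 0, 0]])

```text
time_s: 34.8
ee_pos: [0.6536, 0.1335, 0.0787]
eef_rot: [3.141, 0.001, 2.939]
force: [0.3, -0.1, -1.5]
grip_width: 0.0439
grip_force: 25.0
```

```bash
python3 -c "
from h import *
plan((.6539,.1336,.0515),2.94)"
```

```text
t=34.8 at [0.6536 0.1335 0.0787] [3.1414e+00 7.0000e-04 2.9393e+00] w 0.044 g 25.0 total units [-0.006  0.004  0.544] min rows 0.54
turn rz -0.0007
```

Request:
move_arm(increments=[[0.2, -0.006, 0, 0.2, 0, 0, 0], [0.2, 0, 0, 0.14, 0, 0, 0], [0.2, 0, 0, 0.1, 0, 0, 0], [0.2, 0, 0, 0.06, 0, 0, 0], [0.2, 0, 0, 0.04, 0, 0, 0], [0.2, 0, 0, 0, 0, 0, 0], [0.2, 0, 0, 0, 0, 0, 0], [0.5, 0, 0, 0, 0, 0, 0], [0.5, 0, 0, 0, 0, 0, 0], [0.65, 0, 0, 0, 0, 0, 0], [0.65, 0, 0, 0, 0, 0, 0], [0.65, 0, 0, -0.2, 0, 0, 0], [0.65, 0, 0, -0.5, 0, 0, 0], [0.65, 0, 0, -0.6, 0, 0, 0], [0.65, 0, 0, -0.6, 0, 0, 0], [0.65, 0, 0, -0.6, 0, 0, 0], [0.65, 0, 0, -0.6, 0, 0, 0], [0.65, 0, 0, -0.6, 0, 0, 0], [0.65, 0, 0, -0.6, 0, 0, 0], [0.65, 0, 0, -0.2, 0, 0, 0]])

```text
time_s: 36.8
ee_pos: [0.654, 0.134, 0.2801]
eef_rot: [3.14, 0.005, 2.94]
force: [0.9, 0.3, 0.9]
grip_width: 0.0606
grip_force: 0.0
```

```bash
python3 - <<'E'
from look import *
N=["red_jar","yellow_jar","green_jar","blue_jar"]
for v in("scene","side","wrist"):
    print(v); p,T,o=look(N+["sugar_jar","cork_jar"],N,v)
    cv2.imwrite(f"pics/f_{v}.png",p["color"])
a=cv2.imread("pics/f_scene.png")[120:360,220:460]; b=cv2.imread("pics/f_side.png")[100:340,200:440]
cv2.imwrite("pics/f.png",cv2.resize(np.hstack([a,b]),None,fx=1.6,fy=1.6))
E
```

```text
scene
red_jar [0.5439 0.0613] ratio 0.96 conf 0.88 [338. 214.]
yellow_jar [0.6547 0.1376] ratio 0.93 conf 0.56 [316. 255.]
green_jar [0.5828 0.2483] ratio 0.94 conf 0.64 [375. 275.]
blue_jar [0.4689 0.1752] ratio 0.93 conf 0.79 [393. 230.]
sugar_jar [0.5615 0.1551] ratio 0.91 conf 0.94 [356. 243.]
side
red_jar [0.5398 0.0535] ratio 0.96 conf 0.77 [315. 183.]
yellow_jar [0.652  0.1328] ratio 0.96 conf 0.69 [354. 165.]
green_jar [0.5899 0.3003] ratio 0.50 conf 0.82 [319. 140.]
blue_jar [0.4655 0.1691] ratio 0.98 conf 0.80 [279. 163.]
sugar_jar [0.5698 0.1961] ratio 0.52 conf 0.92 [318. 158.]
cork_jar [ 0.4375 -0.3352] ratio 0.97 conf 0.82 [287. 338.]
wrist
red_jar [0.5421 0.0585] ratio 0.93 conf 0.81 [236.  98.]
yellow_jar [0.6526 0.1342] ratio 0.97 conf 0.62 [323. 182.]
green_jar [0.581  0.2441] ratio 0.95 conf 0.72 [408.  99.]
blue_jar [0.4815 0.1691] ratio 0.54 conf 0.93 [323.  16.]
sugar_jar [0.5607 0.1524] ratio 0.91 conf 0.83 [323.  96.]
```

View pics/f.png

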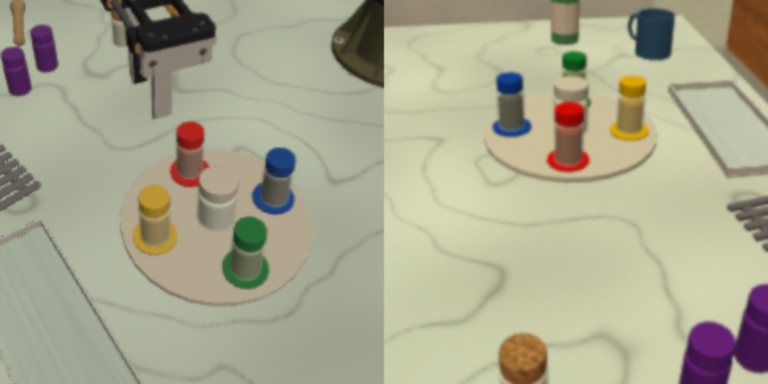

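All four jars stand upright, each centred on its own colour's pad. They measure within about 2 mm, and the sugar and cork jars have not moved. The fingers are clear, so I'm handing in.

```bash
python3 -c "
from station import ctrl
print(ctrl.hand_in())"
```

```text
the job is handed in; nothing more can be done
None
```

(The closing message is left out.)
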